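# Latch the keeper that secures the storage jar in the carrier

### The arm

A 7-joint arm with a two-finger parallel gripper is mounted at the origin on a cart in front of the work surface, level with it; the furniture and walls round the work are solid. World frame = base frame: x ahead of the robot, y to its left, z up, the work surface at z = 0. Lengths are in m, angles in rad, forces in N, time in s.
With the tool pointing down it reaches from about 0.4 to 0.85 m from the base axis. Payload 10.4 kg.
Tool frame: the origin (TCP) lies midway between the tips of the shut fingers; the grasp point (between the pads) lies 19 mm behind it; z points along the fingers, y is the direction in which the jaws open and shut (so a half turn about z gives the same grasp; the last joint's range is limited). The gripper opens to 85 mm and grips with 20 to 120 N. Pads are 22 mm wide; open, the fingers measure 114 mm over their backs; the gripper's body (76 mm by 85 mm) begins 54 mm behind the grasp point. The pads swing forward as they close: fully open they stand 13 mm farther back than shut.
Start: joints at [-1.297, 0.332, -0.065, 1.46, 0.022, 1.35, -0.088], TCP at [0.183, 0.598, 0.231] pointing down, gripper open.
Joint ranges: [-2.6, 2.6], [-0.5, 2.12], [-1.47, 1.34], [0.16, 2.42], [-1.27, 4.41], [0.06, 2.06], [-2.6, 2.6]. Speed limits (rad/s): [2.22, 2.22, 2.79, 2.79, 3.14, 3.14, 3.14].

### API

Orientations are given as a unit quaternion [x, y, z, w].
In Python, from workcell import manip, camera, camera_info, workorder, nets gives the robot as it stands.
- The arm moves only by the tool apply_moves, never from a script. Its argument "commands" is a list of rows, each a list of 5 numbers: the shift along the tool's x, y, z in m, then the turn about the tool's z in degrees, then the gripper command: -1 is fully open, 1 is shut, values between are in proportion. A call has 1 to 5 rows; each row shifts and turns the pose as measured when the row begins, along the tool's axes as they then stand; what a row does not reach is not made up. A row lasts 1/12 s, in which the tool goes at most 41.7 mm and 7.16 degrees, less where a joint would pass 70% of its speed; a pose out of reach is approached as far as the arm can. A call is refused whole if a number of a shift passes 0.0417 or a number of a turn 7.16, either way. A call with a gripper value outside its range is refused whole. The fingers move at their own pace and stop on an object; "squeeze" is the grip in N (left out, the last holds). Time passes only in rows, so rows that do not move let the fingers close. It gives the time, the measured TCP pose, the force and the opening at its end, in the units of the state.
- manip.get_obs(): the state, without advancing time (a new reading comes with each control period).
- camera(name): name is "side" or "top" or "wrist"; returns (picture, depth): 420x560x3 uint8, red, green, blue; 420x560 float32, m along the optical axis (not along the pixel's ray), 0 where there is no reading.
- camera_info(name): a dict with "camera_matrix" (3x3 intrinsics, pixels), "xyz" and "rotation" of the camera in the world; the wrist camera has in their place "T_tool_cam" (4x4, takes a point from camera to tool coordinates, whose origin is the TCP and whose axes are the flange's). Camera axes: x right, y down, z forward; pixel columns grow to the right and rows downward; lengths in m; the calibration is good to about 2 mm. A picture is of the moment at which its call begins: read the wrist's pose just before it. camera_info takes no time and is no camera call.
- workorder.hand_in(): hands the job in, once; it reports no verdict.
Trained networks look in the newest picture that a camera, given by its name, has taken for a name from the list of things; names that differ only in an ending like _2 or _b are one class to them, and where a whole thing is asked for, a point or a joint stands for the part that bears it (a point fixed in the world has none). Each returns a list of dicts, best first, with "conf" (0 to 1); they miss things now and then, are a little off and sometimes report something else, mostly with a low value. They report only what shows in the picture. A call takes as long as a camera call. They do not tell look-alikes from the thing itself.
- nets.look_for(camera, thing): "rect" ([left, top, width, height] in pixels, round what is visible of it).
- nets.place_of(camera, thing): "xy" ([column, row] in pixels: a listed point, or the origin of a listed thing).
The state is a dict: "clock": time; "joint_pos": joint angles; "joint_velocities": joint speeds; "tau": joint torques, N m; "position": TCP position; "ee_rot": TCP orientation; "ft_force": force on the tool from outside, world axes, zero at the start; "torque": the same for the moment, N m; "grip_width": opening from 0.0 (shut) to 1.0 (fully open).
Only numpy, scipy, OpenCV 4.12 (cv2) and the standard library are available. Lean on these libraries where they do the work, as an engineer would, in place of code of your own. Each camera call takes 0.05 s, during which the arm holds its last target. There are 200 camera calls.

### The job

The two-bay wooden carrier is about to be picked up, and the clip-top storage jar in it must be secured; the stemmed glass in the other bay stays unlocked. Using your fingertips, push the thumb tab of the keeper in front of the jar all the way in to its end stop and let it go, so that it springs back onto its stop pin and stays latched part-way in. Leave the other keeper at rest, and do not lift or shift the jar, the glass or the things standing around.

Things in the scene. Friction and masses are not known exactly. Their poses are not given: they have to be found in the camera images.
- carrier: Fixed wooden board 298 x 262 x 12 mm, two walled bays (walls 44 mm high) at its far end. Origin on the worktop, mid-width, 128 mm from its near edge. x runs from the open near end to the bays, the way keepers are pushed; y to the left bay; z up. Bay and keeper centre lines at y = +-62.5 mm.
- keeper_left_pad (a point): Centre of the push face of the left (carrier +y) keeper: flat upright rear face (normal carrier -x) of its aluminium thumb tab, 44 mm wide (y), 10 mm thick, from 20 to 78 mm above the worktop; this point is at 49 mm and moves with the keeper. Behind the face is only the flat board, top at 12 mm, ending 43 mm behind it at rest.
- keeper_right_pad (a point): Centre of the push face of the right (carrier -y) keeper: flat upright rear face (normal carrier -x) of its aluminium thumb tab, 44 mm wide (y), 10 mm thick, from 20 to 78 mm above the worktop; this point is at 49 mm and moves with the keeper. Behind the face is only the flat board, top at 12 mm, ending 43 mm behind it at rest.
- keeper_left (a joint): Left keeper slide, m: 0 = at rest at its outer stop, grows as it is pushed along carrier +x, hard end stop at 0.046. A spring drives it back to 0 (2.4 N at 0, 6 N at the end stop, plus damping 15 N s/m). Pushed past 0.033, a sprung stop pin drops behind its raised front; let go then, it springs back only to about 0.032 and is latched. Let go earlier, it returns to 0.
- pin_left_top (a point): Top of the black knob, 14 mm across, of the left stop pin, 66 mm above the worktop, 8 mm lower when the pin has dropped. It sits in an aluminium bridge 22 mm long (x), 48 mm wide, 48 mm high, 72 mm ahead of the left push face at rest. Not to be handled; the tab, pushed right in, still stops short of the bridge.
- pin_right_top (a point): Top of the black knob, 14 mm across, of the right stop pin, 66 mm above the worktop, 8 mm lower when the pin has dropped. It sits in an aluminium bridge 22 mm long (x), 48 mm wide, 48 mm high, 72 mm ahead of the right push face at rest. Not to be handled; the tab, pushed right in, still stops short of the bridge.
- keeper_right (a joint): Right keeper slide, m: 0 = at rest at its outer stop, grows as it is pushed along carrier +x, hard end stop at 0.046. A spring drives it back to 0 (2.4 N at 0, 6 N at the end stop, plus damping 15 N s/m). Pushed past 0.033, a sprung stop pin drops behind its raised front; let go then, it springs back only to about 0.032 and is latched. Let go earlier, it returns to 0.
- jar_center (a point): Centre, 70 mm up, of the clip-top storage jar with beans and an orange seal, about 95 mm across and 143 mm tall, loose. It stands in the left or the right bay, 112 mm along the carrier's x: its carrier y is positive in the left bay and negative in the right.
- glass_center (a point): Centre, 60 mm up, of the stemmed gilt-rimmed glass, 92 mm across and 121 mm tall, loose, standing in the other bay.
- jar: The same jar; origin at the centre of its underside, z up.
- glass: The same glass; origin at the centre of its foot, z up.
- salt_mill: Loose glass shaker with a grey cap, 44 mm across, 90 mm tall, beside the carrier on its left. Origin under its centre. Bystander.
- mug: Loose clear glass mug, 103 x 136 x 88 mm, beside the carrier on its right. Origin under its centre. Bystander.
- jug: Loose clear glass jug, 74 x 121 x 170 mm, farther to the left. Origin under its centre. Bystander.
Not all that is in view belongs to the job. What is shaped like the jar but pink is not meant. Leave any red look-alike of the glass alone.

How it is judged:
On the way:
1. the keeper in front of the jar is pushed in to its end stop (at least 40 of 46 mm) (((y of jar_center in the frame of carrier above 0 m and value of joint keeper_left above 0.04 m) or (y of jar_center in the frame of carrier below 0 m and value of joint keeper_right above 0.04 m))), for 0.05 s.
At the end, for the whole second after the job is handed in: The keeper in front of the jar has been pushed in to its stop and has sprung back onto its stop pin: its joint rests between 0.028 and 0.036 m. The other keeper is at rest (under 0.004 m). Jar and glass stand upright and still, within 12 mm of where they stood (((y of jar_center in the frame of carrier above 0 m and value of joint keeper_left between 0.028 and 0.036 m and velocity of joint keeper_left between -0.01 and 0.01 m/s and value of joint keeper_right below 0.004 m) or (y of jar_center in the frame of carrier below 0 m and value of joint keeper_right between 0.028 and 0.036 m and velocity of joint keeper_right between -0.01 and 0.01 m/s and value of joint keeper_left below 0.004 m)) and distance of each of jar_center, glass_center from where it was at the start of the episode below 0.012 m and angle between each of jar, glass's own z axis and vertical below 0.1 rad and linear speed of each of jar, glass below 0.02 m/s); the robot touches nothing.
It fails at once if the keeper in front of the glass is pushed in (over 8 mm) ((y of jar_center in the frame of carrier above 0 m and value of joint keeper_right above 0.008 m) or (y of jar_center in the frame of carrier below 0 m and value of joint keeper_left above 0.008 m)).
It fails at once if the jar or the glass is lifted, shifted (over 20 mm) or tipped (distance of any of jar_center, glass_center from where it was at the start of the episode above 0.02 m or angle between any of jar, glass's own z axis and vertical above 0.2 rad).
It fails at once if a bystander is lifted or shifted (over 20 mm) (distance of any of salt_mill, mug, jug from where it was at the start of the episode above 0.02 m).
It also fails if it takes over 27 s, if anything falls off the work surface, if the arm or the gripper's body presses on something with over 40 N, if the wrist force passes 120 N, or if a joint passes its speed limit or range.

## Working session

There is one attempt and no reset: what is moved stays moved. The work goes in short steps, Python scripts to look and compute and a tool call to move; the robot and the scene stay as the last step left them, time stands still between calls to the robot, and variables do not carry over. Pictures are saved under pics/ and viewed, about 8 in all and at most 12, crops included, and the job is handed in when it is done.

Besides the shell and the picture viewer there is one more tool, called after "Call:" in YAML: its name, and indented under it one key for each argument. apply_moves: Moves the arm, as the interface text tells. Its arguments: {"type":"object","properties":{"commands":{"type":"array","items":{"type":"array","items":{"type":"number"}}},"squeeze":{"type":"number"}},"required":["commands"]}

```bash
mkdir -p pics; cat > h.py <<'E'
import numpy as np,cv2
from workcell import manip,camera,camera_info,workorder,nets
def snap(n,f):
    p,d=camera(n); cv2.imwrite('pics/'+f,p[:,:,::-1]); return p,d
def ray(n,uv,z):  # intersect pixel ray with plane z
    i=camera_info(n);K=np.array(i['camera_matrix']);R=np.array(i['rotation']);o=np.array(i['xyz'])
    d=R@np.linalg.inv(K)@np.array([uv[0],uv[1],1.]);return o+d*(z-o[2])/d[2]
E
python3 - <<'E'
from h import *
o=manip.get_obs();print(o['clock'],o['position'],o['ee_rot'],o['grip_width'])
Z=dict(keeper_left_pad=.049,keeper_right_pad=.049,pin_left_top=.066,pin_right_top=.066,jar_center=.07,glass_center=.06,carrier=0,mug=0,salt_mill=0,jug=0)
for n in ['top','side']:
    snap(n,n+'1.png');print(n,camera_info(n)['xyz'])
    for t,z in Z.items():
        print(t,[(np.round(r['xy']).tolist(),round(r['conf'],2),np.round(ray(n,r['xy'],z)[:2],3).tolist()) for r in nets.place_of(n,t)[:2]])
print(manip.get_obs()['clock'])
E
```

```text
0.0 [0.18264457 0.59731283 0.23050492] [ 1.47794281e-01  9.89017853e-01 -7.29303983e-04 -7.00911522e-05] 0.9971738855684139
top [ 0.0459777  -0.17634433  1.53785455]Traceback (most recent call last):
  File "<stdin>", line 7, in <module>
  File "h.py", line 7, in ray
    d=R@np.linalg.inv(K)@np.array([uv[0],uv[1],1.]);return o+d*(z-o[2])/d[2]
      ~^~~~~~~~~~~~~~~~~
ValueError: matmul: Input operand 1 has a mismatch in its core dimension 0, with gufunc signature (n?,k),(k,m?)->(n?,m?) (size 3 is different from 4)
```

```bash
sed -i "s/R=np.array(i\['rotation'\])/R=Rotation.from_quat(i['rotation']).as_matrix()/; 1a from scipy.spatial.transform import Rotation" h.py
python3 - <<'E'
from h import *
Z=dict(keeper_left_pad=.049,keeper_right_pad=.049,pin_left_top=.066,pin_right_top=.066,jar_center=.07,glass_center=.06,carrier=0,mug=0,salt_mill=0,jug=0)
for n in ['top','side']:
    snap(n,n+'1.png');print(n,camera_info(n)['xyz'])
    for t,z in Z.items():
        print(t,[(np.round(r['xy']).tolist(),round(r['conf'],2),np.round(ray(n,r['xy'],z)[:2],3).tolist()) for r in nets.place_of(n,t)[:2]])
print(manip.get_obs()['clock'])
a=cv2.imread('pics/top1.png');b=cv2.imread('pics/side1.png')
E
```

```text
top [ 0.0459777  -0.17634433  1.53785455]
keeper_left_pad [([299.0, 255.0], 0.62, [0.455, -0.051]), ([313.0, 188.0], 0.6, [0.672, -0.008])]
keeper_right_pad [([342.0, 262.0], 0.55, [0.486, -0.176]), ([308.0, 199.0], 0.21, [0.633, -0.006])]
pin_left_top []
pin_right_top []
jar_center [([311.0, 192.0], 0.79, [0.65, -0.007]), ([211.0, 207.0], 0.56, [0.482, 0.253])]
glass_center [([346.0, 198.0], 0.88, [0.679, -0.116]), ([397.0, 277.0], 0.73, [0.504, -0.341])]
carrier [([321.0, 236.0], 0.97, [0.552, -0.085])]
mug [([397.0, 228.0], 0.57, [0.672, -0.295])]
salt_mill [([264.0, 214.0], 0.79, [0.549, 0.109])]
jug []
side [-0.10844567 -0.94746008  0.59289256]
keeper_left_pad [([267.0, 238.0], 0.81, [0.455, -0.034])]
keeper_right_pad [([301.0, 254.0], 0.63, [0.477, -0.166])]
pin_left_top [([287.0, 228.0], 0.6, [0.517, -0.045]), ([312.0, 225.0], 0.55, [0.591, -0.068])]
pin_right_top [([323.0, 241.0], 0.49, [0.55, -0.168]), ([191.0, 200.0], 0.18, [0.374, 0.326])]
jar_center [([315.0, 208.0], 0.85, [0.668, 0.02]), ([228.0, 199.0], 0.81, [0.478, 0.248])]
glass_center [([346.0, 223.0], 0.86, [0.688, -0.105]), ([345.0, 280.0], 0.61, [0.476, -0.339])]
carrier [([305.0, 253.0], 0.92, [0.544, -0.096])]
mug [([388.0, 270.0], 0.78, [0.67, -0.298])]
salt_mill [([268.0, 229.0], 0.88, [0.542, 0.098])]
jug [([188.0, 199.0], 0.79, [0.43, 0.497]), ([306.0, 250.0], 0.17, [0.553, -0.087])]
1.2
```

View pics/top1.png

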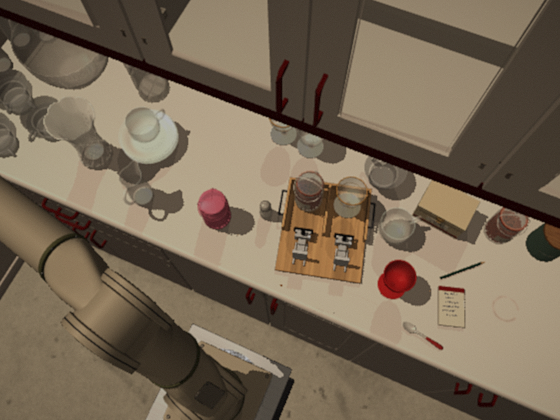

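View pics/side1.png

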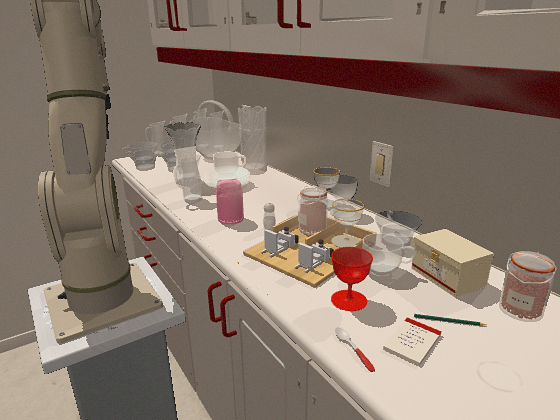

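The top view shows the jar with beans in the left bay at (308,190), the gilt-rimmed glass in the right bay at (350,197), and the tabs at about (299,255) and (342,262). The pink jar and red glass stand outside the carrier. The side view agrees: jar at (313,210), and the left keeper is the farther one at (270,240). So I push the left keeper; carrier yaw is about 12°.

```bash
cat >> h.py <<'E'
def plan(x,y,z,yaw,n=5,step=.04):  # rows to bring TCP to xyz, tool x axis heading yaw deg; tool down
    o=manip.get_obs();p=np.array(o['position']);R=Rotation.from_quat(o['ee_rot'])
    X=R.as_matrix()[:,0];h=np.degrees(np.arctan2(X[1],X[0]))
    t=np.array([x,y,z]);print('at',p.round(4),'head',h.round(1),'F',np.round(o['ft_force'],1),'t',round(o['clock'],2),'grip',round(o['grip_width'],2))
    for _ in range(n):
        d=t-p;L=np.linalg.norm(d);d=d*min(1,step/max(L,1e-9))
        dh=(yaw-h+180)%360-180;dh=np.clip(dh,-7,7)
        print([*(float(v) for v in R.inv().apply(d).round(3)),round(float(-dh),1)],end=', ')
        p=p+d;h+=dh;R=Rotation.from_euler('z',dh,degrees=True)*R
    print()
E
python3 -c "
from h import *
plan(.37,.22,.23,192)"
```

```text
at [0.1828 0.5977 0.2314] head 163.0 F [ 0.3 -0.1  0. ] t 1.2 grip 1.0
[-0.027, -0.029, 0.0, -7.0], [-0.024, -0.032, 0.0, -7.0], [-0.02, -0.035, 0.0, -7.0], [-0.015, -0.037, 0.0, -7.0], [-0.011, -0.039, 0.0, -1.0],
```

Call:
apply_moves:
  commands:
    - [-0.027,-0.029,0,-7,1]
    - [-0.024,-0.032,0,-7,1]
    - [-0.02,-0.035,0,-7,1]
    - [-0.015,-0.037,0,-7,1]
    - [-0.011,-0.039,0,-1,1]

```text
clock: 1.62
position: [0.2676, 0.4195, 0.2282]
ee_rot: [-0.115, 0.993, 0.0, -0.002]
ft_force: [1.5, 0.7, 0.9]
grip_width: 0.303
```

```bash
python3 -c "
from h import *
plan(.37,.22,.23,192)"
```

```text
at [0.2676 0.4195 0.2282] head -166.7 F [1.5 0.7 0.9] t 1.62 grip 0.3
[-0.01, -0.039, -0.0, 1.3], [-0.01, -0.039, -0.0, -0.0], [-0.01, -0.039, -0.0, -0.0], [-0.01, -0.039, -0.0, -0.0], [-0.01, -0.039, -0.0, -0.0],
```

Call:
apply_moves:
  commands:
    - [-0.01,-0.039,0,1.3,1]
    - [-0.01,-0.039,0,0,1]
    - [-0.01,-0.039,0,0,1]
    - [-0.01,-0.039,0,0,1]
    - [-0.01,-0.039,0,0,1]

```text
clock: 2.03
position: [0.3597, 0.2322, 0.2284]
ee_rot: [-0.105, 0.994, 0.002, -0.001]
ft_force: [1.8, 0.3, -0.5]
grip_width: -0.002
```

```bash
python3 -c "
from h import *
plan(.38,-.06,.23,192)"
```

```text
at [0.3597 0.2322 0.2284] head -167.9 F [ 1.8  0.3 -0.5] t 2.03 grip -0.0
[0.006, -0.04, -0.0, 0.1], [0.006, -0.04, -0.0, -0.0], [0.006, -0.04, -0.0, -0.0], [0.006, -0.04, -0.0, -0.0], [0.006, -0.04, -0.0, -0.0],
```

Call:
apply_moves:
  commands:
    - [0.005,-0.04,0,0,1]
    - [0.005,-0.04,0,0,1]
    - [0.005,-0.04,0,0,1]
    - [0.005,-0.04,0,0,1]
    - [0.005,-0.04,0,0,1]

```text
clock: 2.45
position: [0.378, 0.0246, 0.2282]
ee_rot: [-0.104, 0.995, 0.004, 0.001]
ft_force: [1.2, -0.2, 0.7]
grip_width: -0.001
```

```bash
python3 -c "
from h import *
plan(.40,-.06,.23,192,3)
print(np.round(camera_info('wrist')['T_tool_cam'],3))"
```

```text
at [0.378  0.0246 0.2282] head -168.0 F [ 1.2 -0.2  0.7] t 2.45 grip -0.0
[-0.002, -0.04, -0.001, -0.0], [-0.002, -0.04, -0.001, -0.0], [-0.0, -0.007, -0.0, -0.0], 
[[-0.    -0.948 -0.317  0.081]
 [ 1.    -0.     0.     0.001]
 [-0.    -0.317  0.948 -0.142]
 [ 0.     0.     0.     1.   ]]
```

Call:
apply_moves:
  commands:
    - [0,-0.04,0,0,1]
    - [0,-0.04,0,0,1]
    - [0,-0.005,0,0,1]
    - [0,0,0,0,1]

```text
clock: 2.78
position: [0.395, -0.0703, 0.2288]
ee_rot: [-0.099, 0.995, 0.005, 0.003]
ft_force: [0.7, 0.6, -0.5]
grip_width: -0.003
```

```bash
cat >> h.py <<'E'
def wray(uv,z,o):
    i=camera_info('wrist');K=np.array(i['camera_matrix']);T=np.array(i['T_tool_cam']);R=Rotation.from_quat(o['ee_rot']).as_matrix()
    c=np.array(o['position'])+R@T[:3,3];d=R@T[:3,:3]@np.linalg.inv(K)@np.array([uv[0],uv[1],1.]);return c+d*(z-c[2])/d[2]
E
python3 -c "
from h import *
plan(.40,-.06,.23,192,1)
o=manip.get_obs();snap('wrist','w1.png')
for t,z in dict(keeper_left_pad=.049,keeper_right_pad=.049,pin_left_top=.066,pin_right_top=.066,jar_center=.07,glass_center=.06,carrier=0).items():
    print(t,[(np.round(r['xy']).tolist(),round(r['conf'],2),np.round(wray(r['xy'],z,o)[:2],4).tolist()) for r in nets.place_of('wrist',t)[:3]])
"
```

```text
at [ 0.395  -0.0703  0.2288] head -168.7 F [ 0.7  0.6 -0.5] t 2.78 grip -0.0
[-0.007, 0.009, -0.001, -0.7], 
keeper_left_pad [([283.0, 234.0], 0.6, [0.4502, -0.0557])]
keeper_right_pad [([168.0, 243.0], 0.96, [0.4838, -0.1722])]
pin_left_top [([286.0, 234.0], 0.53, [0.4428, -0.0547])]
pin_right_top [([176.0, 308.0], 0.64, [0.5497, -0.1525])]
jar_center [([548.0, 315.0], 0.9, [0.4796, 0.2421])]
glass_center []
carrier [([238.0, 279.0], 0.98, [0.5433, -0.094])]
```

View pics/w1.png

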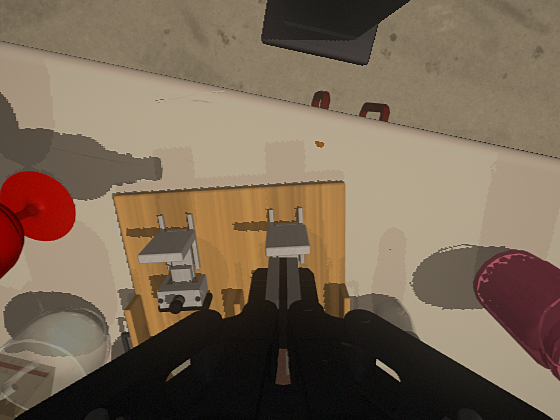

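```bash
python3 -c "
from h import *
o=manip.get_obs()
a=wray((113,195),.012,o)[:2];b=wray((344,181),.012,o)[:2];d=b-a
print(a,b,np.linalg.norm(d));y=d/np.linalg.norm(d);x=np.array([y[1],-y[0]]);print('yaw',np.degrees(np.arctan2(x[1],x[0])))
c=(a+b)/2+.128*x;print('origin',c,'padL',c-.085*x+.0625*y,'padR',c-.085*x-.0625*y)
P=cv2.imread('pics/w1.png')[170:290,90:360];cv2.imwrite('pics/w1c.png',cv2.resize(P,None,fx=2.9,fy=2.9))
"
```

```text
[ 0.45719861 -0.24452341] [0.3902558  0.00412344] 0.25750067204720767
yaw 15.068366178299577
origin [ 0.54732609 -0.08692365] padL [ 0.44900049 -0.0486702 ] padR [ 0.48149692 -0.16937224]
```

View pics/w1c.png

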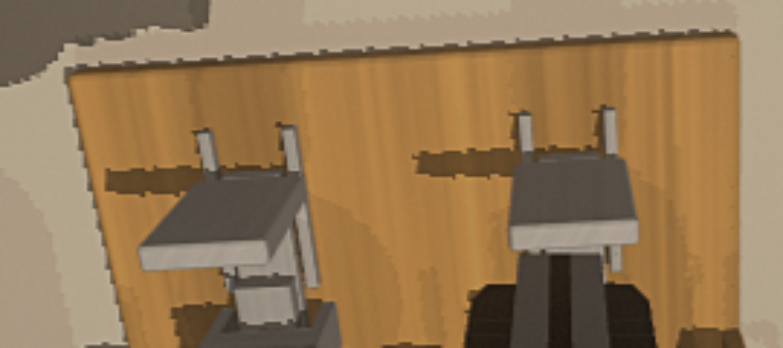

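```bash
python3 -c "
from h import *
o=manip.get_obs()
for a,b in (((266,247.6),(309.5,245.5)),((139.3,253.8),(181.4,252.8))):
  a=wray(a,.078,o)[:2];b=wray(b,.078,o)[:2];print(a,b,(a+b)/2,np.linalg.norm(b-a),np.degrees(np.arctan2(-(b-a)[0],(b-a)[1])))
plan(.403,-.061,.23,195,3)
"
```

```text
[ 0.45537393 -0.06879438] [ 0.44491836 -0.02813049] [ 0.45014615 -0.04846243] 0.041986550834813924 14.419646954373098
[ 0.48602885 -0.1876613 ] [ 0.47695719 -0.14796993] [ 0.48149302 -0.16781562] 0.04071485648485749 12.87410958197561
at [ 0.395  -0.0676  0.2285] head -168.4 F [ 0.1 -0.4  0.5] t 3.18 grip 0.0
[-0.009, 0.005, -0.001, -3.4], [0.0, 0.0, 0.0, -0.0], [0.0, 0.0, 0.0, -0.0],
```

Wrist view (shown reversed): the left tab's rear face is at about (288,235), the board's near edge on row ~190. Two estimates agree: left pad at (0.450, -0.0485), yaw about 14.6°.

```bash
python3 -c "
from h import *
plan(.414,-.058,.045,194.6,5)
"
```

```text
at [ 0.395  -0.0676  0.2285] head -168.4 F [ 0.1 -0.4  0.5] t 3.18 grip 0.0
[-0.004, 0.001, 0.04, -3.0], [-0.004, 0.001, 0.04, -0.0], [-0.004, 0.001, 0.04, -0.0], [-0.004, 0.001, 0.04, -0.0], [-0.003, 0.0, 0.025, -0.0],
```

Call:
apply_moves:
  commands:
    - [-0.004,0.001,0.03,-3,1]
    - [-0.004,0.001,0.03,0,1]
    - [-0.004,0.001,0.03,0,1]
    - [-0.004,0.001,0.025,0,1]
    - [-0.003,0,0.02,0,1]

```text
clock: 3.6
position: [0.4177, -0.0545, 0.0937]
ee_rot: [-0.131, 0.991, 0.005, 0.009]
ft_force: [-0.5, 0.5, 0.1]
grip_width: 0.002
```

```bash
python3 -c "
from h import *
plan(.414,-.058,.045,194.6,4,.025)
"
```

```text
at [ 0.4177 -0.0545  0.0937] head -164.9 F [-0.5  0.5  0.1] t 3.6 grip 0.0
[0.003, -0.001, 0.025, 0.5], [0.003, -0.001, 0.024, -0.0], [0.0, 0.0, 0.0, -0.0], [0.0, 0.0, 0.0, -0.0],
```

Call:
apply_moves:
  commands:
    - [0.003,-0.002,0.02,0.5,1]
    - [0.002,-0.001,0.018,0,1]
    - [0,0,0.008,0,1]
    - [0,0,0,0,1]

```text
clock: 3.93
position: [0.4122, -0.0561, 0.0418]
ee_rot: [-0.129, 0.992, 0.004, 0.005]
ft_force: [0.5, -0.2, -0.3]
grip_width: -0.0
```

```bash
python3 -c "
from h import *
plan(.439,-.051,.045,194.6,2,.01)
o=manip.get_obs();snap('wrist','w2.png');snap('side','s2.png')
p=cv2.imread('pics/w2.png');s=cv2.imread('pics/s2.png')[150:300,190:390]
cv2.imwrite('pics/c2.png',np.hstack([cv2.resize(p[150:350,140:400],(390,300)),cv2.resize(s,(400,300))]))
"
```

```text
at [ 0.4122 -0.0561  0.0418] head -165.2 F [ 0.5 -0.2 -0.3] t 3.93 grip -0.0
[-0.01, -0.001, -0.001, 0.2], [-0.01, -0.001, -0.001, -0.0],
```

View pics/c2.png

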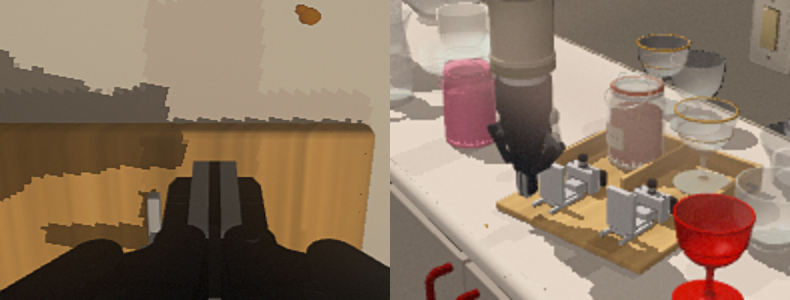

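The fingertips stand upright behind the left tab, centred on it, with jar and glass untouched in the side view. Now pushing.

Call:
apply_moves:
  commands:
    - [-0.01,0,-0.004,0,1]
    - [-0.01,0,-0.001,0,1]
    - [-0.01,0,0,0,1]
    - [-0.01,0,0,0,1]

```text
clock: 4.37
position: [0.4539, -0.0447, 0.0523]
ee_rot: [-0.129, 0.992, 0.006, 0.007]
ft_force: [-6.3, -3.5, -5.3]
grip_width: 0.003
```

```bash
python3 -c "
from h import *
plan(.4835,-.0395,.045,194.6,4,.01)
"
```

```text
at [ 0.4539 -0.0447  0.0523] head -165.2 F [-6.3 -3.5 -5.3] t 4.37 grip 0.0
[-0.01, -0.001, 0.002, 0.2], [-0.01, -0.001, 0.002, -0.0], [-0.01, -0.001, 0.002, -0.0], [-0.001, -0.0, 0.0, -0.0],
```

Call:
apply_moves:
  commands:
    - [-0.01,-0.001,0.002,0,1]
    - [-0.01,-0.001,0.001,0,1]

```text
clock: 4.53
position: [0.4744, -0.0402, 0.0506]
ee_rot: [-0.13, 0.992, 0.007, 0.005]
ft_force: [-7.8, 0.9, 4.7]
grip_width: -0.003
```

Call:
apply_moves:
  commands:
    - [-0.01,-0.001,0.001,0,1]
    - [-0.005,0,0,0,1]

```text
clock: 4.7
position: [0.4834, -0.0379, 0.0493]
ee_rot: [-0.13, 0.992, 0.008, -0.005]
ft_force: [-49.4, -12.8, 38.1]
grip_width: -0.002
```

The force jumped to 49 N at exactly the predicted end stop. Hold for one row, then retract.

Call:
apply_moves:
  commands:
    - [0,0,0,0,1]
    - [0.008,0,0,0,1]
    - [0.01,0,0,0,1]
    - [0.015,0,0,0,1]
    - [0.015,0,0,0,1]

```text
clock: 5.12
position: [0.4378, -0.05, 0.0521]
ee_rot: [-0.131, 0.991, 0.008, -0.007]
ft_force: [0.1, -0.6, 0.8]
grip_width: -0.0
```

```bash
python3 -c "
from h import *
plan(.414,-.058,.05,194.6,2,.02)
"
```

```text
at [ 0.4378 -0.05    0.0521] head -165.0 F [ 0.1 -0.6  0.8] t 5.12 grip -0.0
[0.02, -0.001, 0.002, 0.4], [0.005, -0.0, 0.0, -0.0],
```

Call:
apply_moves:
  commands:
    - [0.02,0,0,0,1]
    - [0.008,0,-0.02,0,1]
    - [0,0,-0.04,0,1]
    - [0,0,-0.04,0,1]
    - [0,0,-0.04,0,1]

```text
clock: 5.53
position: [0.4075, -0.0601, 0.1943]
ee_rot: [-0.13, 0.991, 0.009, -0.007]
ft_force: [2.0, 0.9, -0.4]
grip_width: -0.0
```

Call:
apply_moves:
  commands:
    - [0,0,-0.03,0,1]
    - [0,0,0,0,1]
    - [0,0,0,0,1]

```text
clock: 5.78
position: [0.4133, -0.0606, 0.2372]
ee_rot: [-0.13, 0.991, 0.011, 0.005]
ft_force: [0.0, 0.8, -0.5]
grip_width: -0.003
```

```bash
python3 -c "
from h import *
plan(.414,-.058,.23,194.6,1,.02)
o=manip.get_obs();snap('wrist','w3.png');snap('side','s3.png')
for t,z in dict(keeper_left_pad=.049,keeper_right_pad=.049).items():
    print(t,[(np.round(r['xy']).tolist(),round(r['conf'],2),np.round(wray(r['xy'],z,o)[:2],4).tolist()) for r in nets.place_of('wrist',t)[:2]])
for t,z in dict(jar_center=.07,glass_center=.06,keeper_left_pad=.049,keeper_right_pad=.049).items():
    print(t,[(np.round(r['xy']).tolist(),round(r['conf'],2),np.round(ray('side',r['xy'],z)[:2],3).tolist()) for r in nets.place_of('side',t)[:2]])
p=cv2.imread('pics/w3.png');s=cv2.imread('pics/s3.png')[150:300,190:390]
cv2.imwrite('pics/c3.png',np.hstack([cv2.resize(p[150:350,90:350],(390,300)),cv2.resize(s,(400,300))]))
"
```

```text
at [ 0.4133 -0.0606  0.2372] head -165.0 F [ 0.   0.8 -0.5] t 5.78 grip -0.0
[-0.001, 0.002, 0.007, 0.4], 
keeper_left_pad [([277.0, 239.0], 0.69, [0.4789, -0.0438]), ([224.0, 263.0], 0.61, [0.5227, -0.0937])]
keeper_right_pad [([156.0, 213.0], 0.78, [0.4819, -0.1742])]
jar_center [([226.0, 198.0], 0.88, [0.475, 0.26]), ([314.0, 208.0], 0.82, [0.666, 0.019])]
glass_center [([346.0, 221.0], 0.97, [0.7, -0.094]), ([346.0, 281.0], 0.88, [0.474, -0.344])]
keeper_left_pad [([276.0, 236.0], 0.57, [0.481, -0.043]), ([314.0, 228.0], 0.31, [0.604, -0.06])]
keeper_right_pad [([303.0, 256.0], 0.86, [0.474, -0.179])]
```

View pics/c3.png

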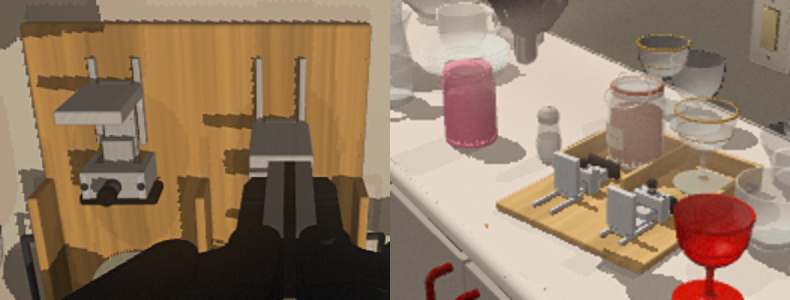

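The left tab now stands part-way in (crop (282,150), about 30 mm forward of rest). The right tab, jar, glass and salt mill are where they were, and the tool is clear. Handing in.

```bash
python3 -c "
from h import *
print(workorder.hand_in())"
```

```text
the job is handed in; nothing more can be done
None
```

I secured the jar. It stands in the left bay, so I pushed the left keeper's tab in to its end stop with the shut fingertips and let it go. It sprang back and stayed part-way in. I handed the job in at about 6 s on the robot's clock.

- **End stop:** the force jumped to about 50 N along the push, with the fingertip about 46 mm past the estimated contact point, as expected. On release the force fell to about 0 N.
- **Latch:** in the last pictures the left pad sat about 30 mm in from rest, judged from two cameras. That fits the 32 mm latched position within camera accuracy.
- **Everything else:** the right keeper measured at rest. The jar and salt mill looked unmoved. I did not measure the mug and jug after the push, but the arm did not go near them.
- **Disagreements:** the network put the glass about 16 mm from its earlier side-camera reading, for a 2-pixel shift. I took this as noise because the arm never came near the glass and it looked unmoved in the picture. It also gave a few false hits: the pink jar as the jar, the red glass as the glass, and one extra left-pad position per camera. I set these aside after checking the pictures.

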